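# Lock the clamp bar of an inclined box-lid jig with its clevis pin

## Task

Lock the box lid in the inclined jig: swing the clamp bar up into the jaw as far as it goes, then take the red-handled pin from its wooden block and put it through the jaw and the bar's slotted end until its collar sits flush on the jaw. The jaw is adjustable along the face, so feel or look for its hole. The bar is springy, so the pin goes in tight: press it home firmly but without forcing it, let go of it at the end, and leave the things standing round the jig where they are.

Things in the scene. Friction and masses are not known exactly. Their poses are not given: they have to be found in the camera images.
- jig: Fixed jig: grey base 125 x 196 mm (x by y), 10 mm thick, and on standoffs an aluminium face plate 130 x 196 x 12 mm leaning back 30 degrees (it looks up and toward jig -x). A thin wooden box lid lies on the face. Origin: centre of the base's underside, z up. Yaw -1.45 to -0.85 rad: jig -x points mostly to the robot's left.
- face: The inclined face's frame. Origin: centre of the mouth of the jaw's hole when the jaw is in its middle place, 84 mm above the table. z: hole axis outward, 30 degrees from vertical toward jig -x; x: up the slope; y: jig +y. The dark steel jaw is bolted anywhere from y -10 to +10 mm: where it sits this time is NOT reported, find it by touch or by eye. Plate top: z -28 mm; the lid is 6 mm thick.
- jaw_base (a point): Point on the plate under the jaw's middle place, face (0, 0, -28) mm, fixed to the face; it does NOT move with the jaw. The jaw is C-shaped, 44 mm along y and x -17 to 33 mm. Upper cheek: z -8 to 0 mm, hole 11.5 mm at x 0 in mid-width; then a gap for the bar; lower cheek z -28 to -23, hole 12 mm; a slot in the plate beneath. Web at x 17 to 33 mm, no higher than the cheek.
- bar (a joint): Angle of the swing bar's hub, axis parallel to face z at face (0, -135) mm; positive: open, down the slope. Starts at 0.25 to 0.55; stays where left (friction 0.2 N m, 3 N at the post). 0: hard stop, the slot still 2.7 mm short (face -x) of the jaw's hole. The bar is sprung on its hub (60 N m/rad): the pin's taper draws it the rest of the way, 5 to 18 N along the pin till home.
- bar_post (a point): Centre of the top of the black round post on the bar, 75 mm from the pivot: push or grip it to swing the bar. 12 mm thick, its top 6 mm widened to 16 mm; it stands 34 mm tall along face z on the bar. Its top lies at face z +22 mm.
- bar_slot (a point): Centre of the upper mouth of the slot near the bar's free end (11 mm wide, 36 mm long along the bar), 135 mm from the pivot. The bar is 8 mm thick (face z -20 to -12 mm) and 20 mm wide, 26 x 48 mm round the slot.
- pin: Loose pin, about 60 g: steel shank 10 mm thick, 42 mm long, under a round red collar (24 mm wide, 4 mm thick) and a round red grip 18 mm thick whose top is 36 mm above the collar's underside. Origin: centre of the collar's underside, z toward the grip. Starts upright in the block, collar on it. Home: origin at the jaw hole's mouth, z along face z; if tight, press on the grip's top (15 N).
- pin_tip (a point): The end of the pin's nose, 42 mm below the collar's underside. The last 5 mm of the shank taper to 6.4 mm, so the nose enters the jaw's hole when within 2 mm of its centre.
- pin_block: Fixed wooden block 54 x 54 x 48 mm with a 14 mm through hole in which the pin stands at the start. Origin: centre of its underside.
- red_spool: Bystander: red thread spool 29 mm wide, 46 mm tall, origin at the centre of its underside. The four bystanders stand in any of four places round the jig.
- green_tin: Bystander: round green-lidded tin 48 mm wide, 28 mm tall, origin at the centre of its underside.
- eyelet_jar: Bystander: small glass jar with black lid, 45 mm wide, 56 mm tall, origin at the centre of its underside.
- yellow_tape: Bystander: yellow tape measure 28 x 58 x 52 mm, origin at the centre of its underside.
Not all that is in view belongs to the job. What is shaped like the pin but black, turquoise or yellow is not meant.

How it is judged (in metres and radians):
On the way:
1. the clamp bar is swung up into the jaw, to its stop (value of joint bar below 0.02 rad), for 0.2 s.
At the end, for the whole second after the job is handed in: The pin's collar is flush on the jaw (within 3 mm along the hole, face x within 3 mm, face y within 13 mm), the pin lies along the hole within 0.1 rad, the bar is at its stop (under 0.02 rad) with its slot within 3 mm of the hole's line, and the pin is released and at rest (z of pin in the frame of face between -0.003 and 0.003 m and x of pin in the frame of face between -0.003 and 0.003 m and y of pin in the frame of face between -0.013 and 0.013 m and angle between the z axis of pin and the z axis of face, either way round below 0.1 rad and value of joint bar below 0.02 rad and x of bar_slot in the frame of face above -0.003 m and linear speed of pin below 0.02 m/s); the robot touches nothing.
It fails at once if the pin is forced against the jig with more than 40 N (contact force between pin and jig above 40 N).
It fails at once if the red spool is shifted by more than 3 cm (distance of red_spool from where it was at the start of the episode above 0.03 m).
It fails at once if the green tin is shifted by more than 3 cm (distance of green_tin from where it was at the start of the episode above 0.03 m).
It fails at once if the eyelet jar is shifted by more than 3 cm (distance of eyelet_jar from where it was at the start of the episode above 0.03 m).
It fails at once if the yellow tape is shifted by more than 3 cm (distance of yellow_tape from where it was at the start of the episode above 0.03 m).
It also fails if it takes over 64 s, if anything falls off the work surface, if the arm or the gripper's body presses on something with over 40 N, if the wrist force passes 120 N, or if a joint passes its speed limit or range.

## Robot

A 6-joint arm with a two-finger parallel gripper is mounted at the origin on a cart in front of the work surface, level with it; the furniture and walls round the work are solid. World frame = base frame: x ahead of the robot, y to its left, z up, the work surface at z = 0. Lengths are in mm, angles in rad, forces in N, time in s.
With the tool pointing down it reaches from about 350 to 925 mm from the base axis. Payload 6.4 kg.
Tool frame: the origin (TCP) lies between the finger pads; the fingertips stand 19 mm ahead of it and the grasp point (between the pads) is the TCP; z points along the fingers, y is the line along which they close (so a half turn about z gives the same grasp; the last joint's range is limited). The gripper opens to 94 mm and grips with 3 to 60 N. Pads are 16 mm wide; open, the fingers measure 119 mm over their backs; the gripper's body (75 mm by 177 mm) begins 78 mm behind the grasp point.
Start: joints at [-1.522, 0.245, 1.558, -0, 1.339, -0.174], TCP at [143.629, -633.944, 224.455] pointing down, gripper open.
Joint ranges: [-3.13, 3.13], [-1.02, 2.26], [0.13, 2.54], [-0.95, 4.09], [0.21, 2.88], [-2.74, 2.74]. Speed limits (rad/s): [2.57, 2.57, 3.14, 3.14, 3.14, 3.14].

## Interface

Orientations are given as a rotation vector (axis times angle).
In Python, from plant import * gives the robot as it stands.
- The arm moves only by the tool play_rows, never from a script. Its arguments are lists of equal length, an entry for each row: "travel": the shift along the tool's x, y, z scaled (see below), a list of three; "spin": the turn about the tool's z scaled (see below). In form: {"travel": [[x, y, z], ...], "spin": [spin, ...]}. A call has 1 to 10 rows; each row is the pose to reach, as a shift and turn from the pose commanded when the call began, along the tool's axes at that moment; what a row does not reach only later rows make up. The controller multiplies each number of a shift by 0.15 m and each number of a turn by 60 degrees. A row lasts 1/12 s, in which the tool goes at most 41.7 mm and 7.16 degrees, less where a joint would pass 70% of its speed; a pose out of reach is approached as far as the arm can. A call with a number of a shift or a turn outside -1 to 1 is refused whole. A call with a gripper value outside its range is refused whole. "gripper" is the opening, from 0 (shut) to 1 (fully open), set as the call begins (left out, the last holds). The fingers move at their own pace and stop on an object; "newtons" is the grip in N (left out, the last holds). Time passes only in rows, so rows that repeat a pose let the fingers close. It gives the time, the measured TCP pose, the force, the opening and the grip force at its end, in the units of the state.
- get_state(): the state, without advancing time (a new reading comes with each control period).
- read_camera(name): name is "side" or "top"; returns a dict with "color" (480x640x3 uint8, blue, green, red), "camera_matrix" (3x3 intrinsics, pixels), "D" ([k1, k2, p1, p2, k3] as OpenCV has them; the pictures are not rectified), "rvec" (rotation vector, rad) and "tvec" (3), from world to camera coordinates, as OpenCV has them. Camera axes: x right, y down, z forward; pixel columns grow to the right and rows downward; lengths in mm; the calibration is good to about 2 mm. A picture is of the moment at which its call begins. There is no depth.
- finish_job(): hands the job in; it is judged then, once.
The state is a dict: "clock": time; "joint_positions": joint angles; "dq": joint speeds; "joint_torque": joint torques, N m; "tool_pos": TCP position; "eef_rot": TCP orientation; "contact_force": force on the tool from outside, world axes, zero at the start; "wrist_torque": the same for the moment, N m; "grip_width": finger opening in mm; "grasp_force": force on a finger pad.
Only numpy, scipy, OpenCV 4.12 (cv2) and the standard library are available. Lean on these libraries where they do the work, as an engineer would, in place of code of your own. Each camera call takes 0.05 s, during which the arm holds its last target. There are 200 camera calls.

## Working session

There is one attempt and no reset: what is moved stays moved. The work goes in short steps, Python scripts to look and compute and a tool call to move; the robot and the scene stay as the last step left them, time stands still between calls to the robot, and variables do not carry over. Pictures are saved under pics/ and viewed, at most 10 in all, crops included, and the job is handed in when it is done.

Besides the shell and the picture viewer there is one more tool, called after ">>>" as name(argument=value, ...) on one line, values as JSON. play_rows: Moves the arm, as the interface text tells. Shifts and turns lie within -1 to 1; 1 stands for 0.15 m of shift or 60 degrees of turn. Its arguments: {"type":"object","properties":{"travel":{"type":"array","items":{"type":"array","items":{"type":"number"}}},"spin":{"type":"array","items":{"type":"number"}},"gripper":{"type":"number"},"newtons":{"type":"number"}},"required":["travel","spin"]}

```bash
mkdir -p pics && ls && python3 - <<'E'
from plant import *
import cv2,pickle
s=get_state();print(s)
for n in("side","top"):
    c=read_camera(n);cv2.imwrite(f"pics/{n}0.png",c["color"]);pickle.dump(c,open(f"{n}0.pkl","wb"))
    print(n,c["camera_matrix"],c["D"],c["rvec"],c["tvec"])
E
```

```text
pics
{'clock': 0.0, 'joint_positions': array([-1.52207973e+00,  2.45810721e-01,  1.55899552e+00,  2.76105278e-05,
        1.33869276e+00, -1.74093052e-01]), 'dq': array([ 0.00059802, -0.00027968,  0.00217777, -0.00070334, -0.00044923,
        0.00075787]), 'joint_torque': array([ 2.37054235e-03, -4.15837526e+01, -3.14600158e+01,  6.86678546e-02,
        3.32975748e-02, -1.44682194e-04]), 'tool_pos': array([ 143.62043233, -633.36172566,  223.35741537]), 'eef_rot': array([-3.12022957e+00, -3.49043791e-01, -2.29571761e-04]), 'contact_force': array([-0.01308345, -0.71382118,  0.11994959]), 'wrist_torque': array([-0.03073646,  0.05037442, -0.03450697]), 'grasp_force': 0.0, 'grip_width': 94.1276498729015}
side [[577.55743199   0.         319.20258485]
 [  0.         577.55743199 233.15759689]
 [  0.           0.           1.        ]] [-0.07532557  0.          0.          0.          0.        ] [ 0.09145786  2.82090355 -1.33840047] [ 533.19584823   44.85463729 1030.54133298]
top [[531.40926071   0.         319.34912139]
 [  0.         531.40926071 241.93619285]
 [  0.           0.           1.        ]] [-0.07708808  0.          0.          0.          0.        ] [ 2.11100107 -2.15430574  0.20767743] [  1.78342619 550.97688442 950.54044546]
```

View pics/side0.png

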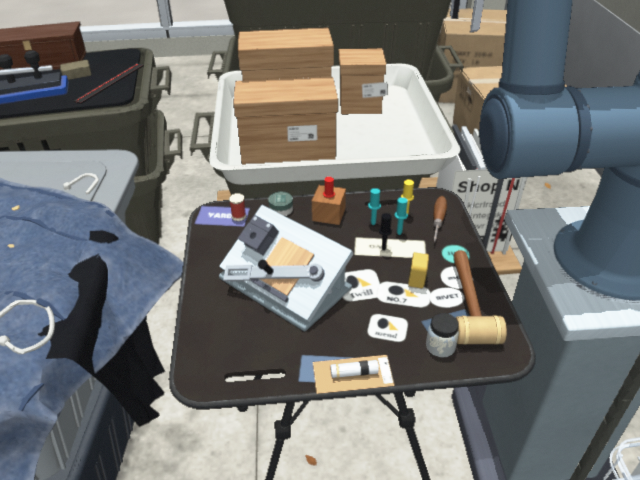

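View pics/top0.png

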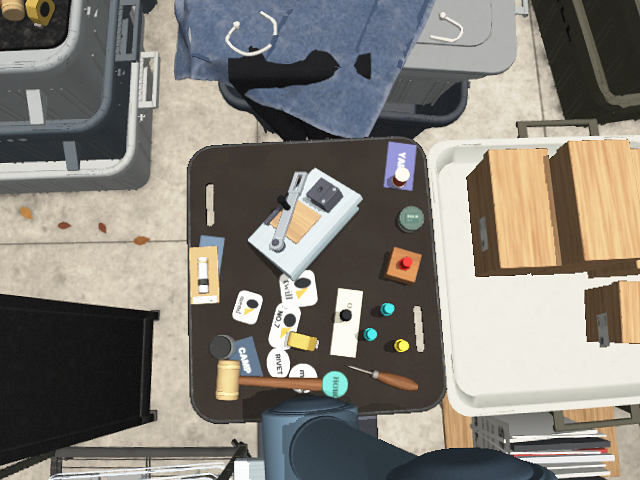

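```bash
cat > h.py <<'E'
import numpy as np,cv2,pickle
from scipy.spatial.transform import Rotation as R
def cam(n,k="0"):return pickle.load(open(f"{n}{k}.pkl","rb"))
C={n:cam(n) for n in("side","top")}
def proj(n,P):
    c=C[n];return cv2.projectPoints(np.float64(P).reshape(-1,3),c["rvec"],c["tvec"],c["camera_matrix"],c["D"])[0][:,0]
def PM(n):
    c=C[n];return np.c_[cv2.Rodrigues(c["rvec"])[0],np.ravel(c["tvec"])]
def und(n,p):
    c=C[n];return cv2.undistortPoints(np.float64(p).reshape(-1,1,2),c["camera_matrix"],c["D"])[:,0]
def tri(ps,pt):
    X=cv2.triangulatePoints(PM("side"),PM("top"),und("side",ps).T,und("top",pt).T);X=(X[:3]/X[3]).T
    e=np.linalg.norm(proj("side",X)-np.reshape(ps,(-1,2)),axis=1);return X,e
def atz(n,p,z):
    M=PM(n);Rm,t=M[:,:3],M[:,3];o=-Rm.T@t;d=Rm.T@np.r_[und(n,p)[0],1];return o+d*(z-o[2])/d[2]
def crop(n,x,y,w,h,s,img=None):
    i=C[n]["color"] if img is None else img
    return cv2.resize(i[y:y+h,x:x+w],None,fx=s,fy=s,interpolation=cv2.INTER_CUBIC)
E
python3 - <<'E'
from h import *
for n in C: print(n,proj(n,[[0,0,0],[300,-600,0],[400,-600,0],[300,-500,0]]))
print(tri([[329,182],[262,233],[316,271]],[[407,262],[324,190],[277,243]]))
cv2.imwrite("pics/c_side.png",crop("side",210,160,200,150,4))
cv2.imwrite("pics/c_top.png",crop("top",235,130,200,150,4))
E
```

```text
side [[611.95904354 257.78547952]
 [395.75898786 108.96082383]
 [357.20015166 110.23699469]
 [402.51387577 127.86688837]]
top [[320.32033942 541.98712   ]
 [621.72287947 366.18290996]
 [616.62536525 315.23014935]
 [573.40427508 368.3728515 ]]
(array([[ 505.30507597, -168.39889714,   75.33072589],
       [ 635.343542  ,  -18.4731641 ,   82.77090619],
       [ 544.81149976,   69.37184236,   69.74689093]]), array([0.30780245, 4.35388423, 1.27215904]))
```

View pics/c_side.png

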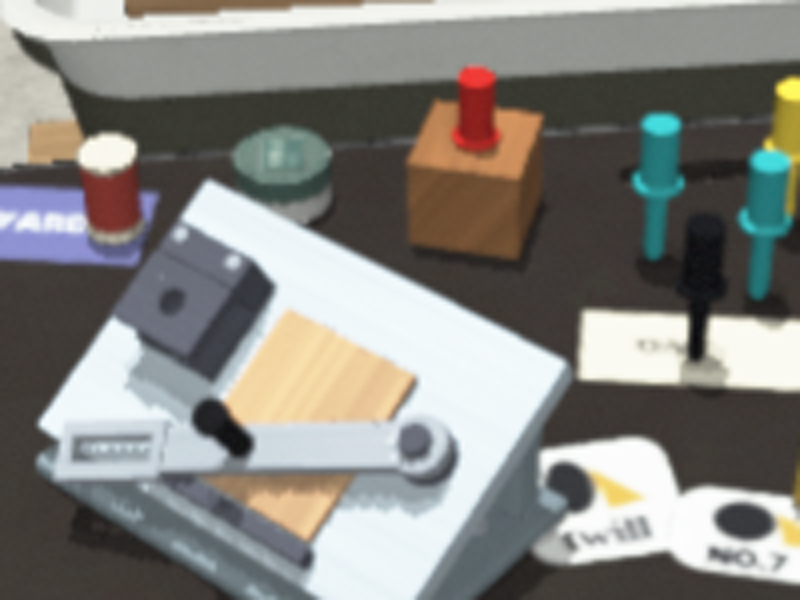

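View pics/c_top.png

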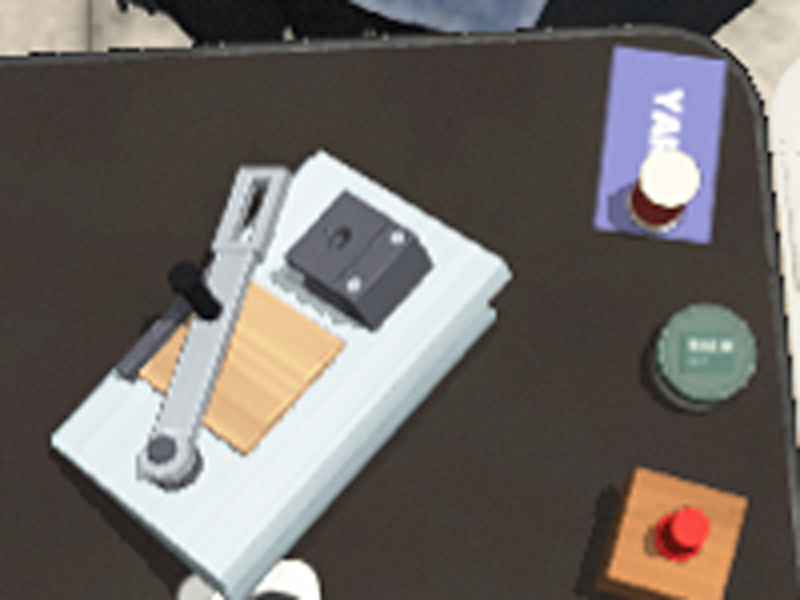

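```bash
python3 - <<'E'
from h import *
np.set_printoptions(precision=1,suppress=True)
S=np.array([[172,300],[417,438],[210,415],[478,75],[208,182],[570,370],[38,425],[180,232],[232,262],[112,450]])/4+[210,160]
T=np.array([[340,238],[160,446],[185,276],[692,522],[512,270],[235,598],[322,153],[397,238],[354,285],[256,204]])/4+[235,130]
X,e=tri(S,T)
for n,x,k in zip("hole pivot post pintop cornUJ cornUP cornDJ bolt1 bolt2 slot".split(),X,e):print(n,x,k.round(2))
u=lambda v:v/np.linalg.norm(v)
y=u(X[4]-X[5]);x=u(X[4]-X[6]);z=np.cross(x,y);print(y,x,z,np.degrees(np.arccos(z[2])),np.degrees(np.arctan2(y[1],y[0])), np.linalg.norm(X[4]-X[5]),np.linalg.norm(X[4]-X[6]))
print(tri([[262.5,190]],[[0,0]])[0][0][:1], [atz(n,p,48) for n,p in(("side",(329,194)),("top",(405.5,264.5)))])
E
```

```text
hole [643.7 -12.2  81.7] 0.23
pivot [547.1  72.5  75.9] 0.92
post [626.8  59.9  81.4] 0.28
pintop [ 505.7 -168.7   82.9] 1.01
cornUJ [628.3 -91.7  82.8] 0.71
cornUP [479.9  38.4  76.4] 1.27
cornDJ [705.6  -5.4  21.1] 0.08
bolt1 [639.3 -38.   97.2] 0.07
bolt2 [617.5 -17.8  95.9] 0.08
slot [672.9  27.8  36.1] 1.28
[ 0.8 -0.7  0. ] [-0.6 -0.7  0.5] [0.3 0.4 0.9] 28.09312084925871 -41.24012729298221 197.40944641360795 131.28363457754838
[676.4] [array([ 504.8, -167.5,   48. ]), array([ 505. , -170.4,   48. ])]
```

```bash
cat >> h.py <<'E'
def facerot(psi): # y axis world angle psi
    y=np.array([np.cos(psi),np.sin(psi),0]);h=np.array([-y[1],y[0],0]) # h: horizontal toward jig -x
    z=h*.5+np.array([0,0,np.sqrt(.75)]);return np.c_[np.cross(y,z),y,z]
E
cat > fit.py <<'E'
from h import *
from scipy.optimize import least_squares
np.set_printoptions(precision=2,suppress=True)
S=np.array([[172,300],[417,438],[210,415],[208,182],[570,370],[38,425],[112,450]])/4+[210,160]
T=np.array([[340,238],[160,446],[185,276],[512,270],[235,598],[322,153],[256,204]])/4+[235,130]
def model(p):
    Ox,Oy,psi,x0,y0,zc,th,yj=p[:8];F=facerot(psi)
    d=np.array([-np.sin(th),np.cos(th),0]);pv=np.array([0,-135,0])
    P=np.array([[0,yj,0],[0,-135,zc],pv+75*d+[0,0,22],[x0+65,y0+98,-28],[x0+65,y0-98,-28],[x0-65,y0+98,-28],pv+135*d+[0,0,-12]])
    return P@F.T+[Ox,Oy,84]
def res(p):
    X=model(p);return np.r_[(proj("side",X)-S).ravel(),(proj("top",X)-T).ravel(),(p[8:] )]
r=least_squares(res,[643,-12,-.75,-10,-40,0,.4,0])
print(r.x,r.cost);print(res(r.x).reshape(2,-1,2))
E
python3 fit.py
```

```text
[649.02 -17.46  -0.74  -5.08 -66.95  -8.18   0.51  -8.34] 31.907944276636822
[[[ 0.14 -1.01]
  [-0.55 -1.63]
  [-0.09 -1.43]
  [ 0.74 -1.45]
  [ 0.21 -3.33]
  [ 1.03 -0.99]
  [-0.25 -1.07]]

 [[-0.18  0.28]
  [ 0.99  1.02]
  [-0.54  0.03]
  [-2.07 -1.28]
  [-3.69 -3.41]
  [-0.75  0.42]
  [-2.01  1.52]]]
```

```bash
sed -i 's/^def res.*/def res(p):/; s/^    X=model(p);return.*/    X=model(p);a=(proj("side",X+p[8:11])-S)*W;b=(proj("top",X+p[11:14])-T)*W;return np.r_[a.ravel(),b.ravel(),p[8:]\/2]/; s/^r=least.*/W=np.array([2,1,1.5,1,.1,1,1])[:,None]\nr=least_squares(res,[643,-12,-.75,-10,-40,0,.4,0]+[0]*6)/; s/res(r.x).reshape/res(r.x)[:28].reshape/' fit.py; python3 fit.py
python3 - <<'E'
from h import *
cv2.imwrite("pics/c2.png",np.hstack([crop("side",232,215,50,75,8),crop("top",305,170,50,75,8)]))
E
```

```text
[648.55 -16.31  -0.75  -4.94 -65.02  -6.76   0.49  -7.4   -0.06   1.43
  -1.11   0.06  -1.43   0.21] 6.06198804905969
[[[ 0.06  0.54]
  [-0.92  0.1 ]
  [-0.18 -0.39]
  [ 0.68 -0.51]
  [-0.05 -0.17]
  [ 0.53 -0.26]
  [-0.05 -0.55]]

 [[ 0.57  0.14]
  [ 0.28  0.4 ]
  [-0.11 -0.24]
  [-1.25 -1.48]
  [-0.36 -0.43]
  [ 0.35 -0.15]
  [-1.    1.47]]]
```

View pics/c2.png

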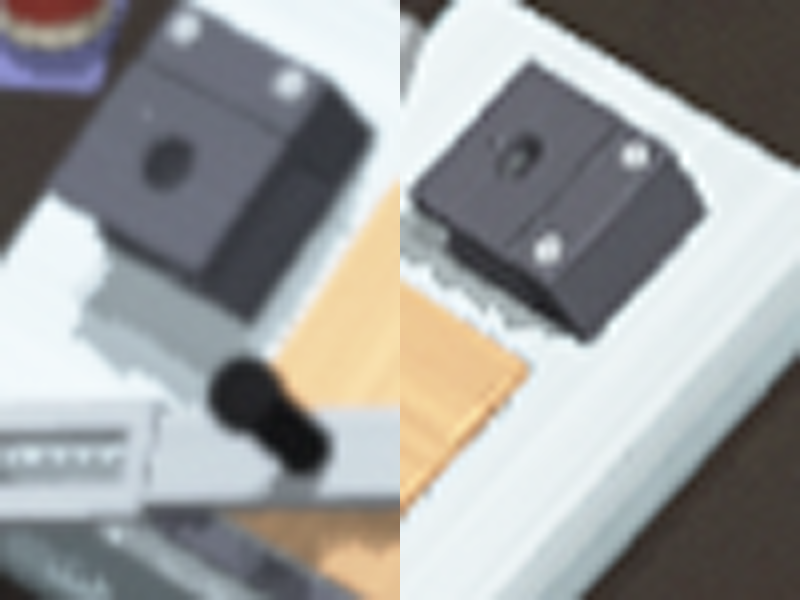

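```bash
python3 - <<'E'
s=open('fit.py').read()
s=s.replace("def model(p)","S=np.r_[S,[[239.25,239.1],[257,248.75]]];T=np.r_[T,[[321.6,177.75],[306.5,194]]];S[0]=253,235.25;T[0]=319.75,189.25\ndef model(p)",1)
s=s.replace("pv+135*d+[0,0,-12]]","pv+135*d+[0,0,-12],[-17,yj+22,0],[-17,yj-22,0]]").replace(".1,1,1]","0,1,1,1,1]").replace("[:28]","[:36]").replace("[2,1,","[3,1,")
s+='''
p=r.x;X=model(p);F=facerot(p[2]);print("hole",X[0],"post",X[2],"hole tri",tri(S[:1],T[:1])[0],"F",F)
J=r.jac;print(np.sqrt(np.diag(np.linalg.inv(J.T@J)))[:8])
np.savez("fit.npz",O=[p[0],p[1],84],F=F,hole=X[0],post=X[2],psi=p[2],th=p[6],bs=p[8:11],bt=p[11:14])
from plant import *
st=get_state();Rt=R.from_rotvec(st["eef_rot"]).as_matrix();print(Rt)
'''
open('fit.py','w').write(s)
E
python3 fit.py
```

```text
[648.86 -16.02  -0.75  -4.49 -65.12  -6.97   0.49  -7.7   -0.26   1.31
  -1.15   0.26  -1.31   0.19] 7.851625694356984
[[[ 0.3   0.52]
  [-0.8   0.13]
  [-0.06 -0.46]
  [ 0.7  -0.63]
  [-0.   -0.  ]
  [ 0.67 -0.31]
  [-0.   -0.63]
  [-1.29 -0.61]
  [-0.13  0.48]]

 [[ 0.63  0.54]
  [ 0.25  0.31]
  [-0.26 -0.47]
  [-1.32 -1.7 ]
  [-0.   -0.  ]
  [ 0.18 -0.25]
  [-1.09  1.29]
  [ 0.18 -0.53]
  [-0.32  0.14]]]
hole [643.21 -10.81  84.  ] post [626.47  61.23  85.39] hole tri [[643.89 -11.69  81.68]] F [[-0.59  0.73  0.34]
 [-0.64 -0.68  0.37]
 [ 0.5   0.    0.87]]
[1.58 1.78 0.01 1.17 1.38 2.31 0.01 0.92]
[[ 0.98  0.22 -0.  ]
 [ 0.22 -0.98  0.  ]
 [ 0.   -0.   -1.  ]]
```

Pictures: the red pin stands in the wooden block (top pixel ~ (408,260), side (329,180)). Lookalikes are the red spool (400,177 top), black (345,315), turquoise (388,310 and 370,335) and yellow (402,345) pins. The crop confirms the block's red pin. The jaw hole is at side (253,235) and top (320,189), so the jaw sits at face y ≈ -8; the bar is open ≈ 0.49.

```bash
cat >> h.py <<'E'
def to(P,yaw=None):
    from plant import get_state
    st=get_state();Rt=R.from_rotvec(st["eef_rot"]).as_matrix()
    a=np.arctan2(Rt[1,1],Rt[0,1])
    print("tcp",st["tool_pos"].round(1),"tool",(Rt.T@(np.array(P)-st["tool_pos"])/150).round(3), "" if yaw is None else ("spin",round(-np.degrees(yaw-a)/60,3)),"F",st["contact_force"].round(1),"w",st["grip_width"].round(1))
E
python3 - <<'E'
from h import *
f=np.load("fit.npz");h=np.array([f["F"][0,2],f["F"][1,2],0])*2
print(h,f["psi"]);P=f["post"]+31*h;P[2]=96;print(P)
to(P,f["psi"]);to([505,-169,76],f["psi"])
print(proj("top",[[230,-510,320],[300,-410,320]]))
E
```

```text
[0.67807149 0.73499595 0.        ] -0.7451356118736471
[647.48967718  84.01000693  96.        ]Traceback (most recent call last):
  File "<stdin>", line 4, in <module>
  File "h.py", line 26, in to
    print("tcp",st["tool_pos"].round(1),"tool",(Rt.T@(np.array(P)-st["tool_pos"])/150).round(3), "" if yaw is None else ("spin",round(-np.degrees(yaw-a)/60,3)),"F",st["contact_force"].round(1),"w",st["grip_width"].round(1))
                                                                                                                                                                                                     ^^^^^^^^^^^^^^^^^^^^^^
AttributeError: 'float' object has no attribute 'round'
```

>>> play_rows(travel=[[0, 0, -0.25], [0, 0, -0.5], [0, 0, -0.5], [0, 0, -0.5], [0, 0, -0.5], [0, 0, -0.5]], spin=[-0.11, -0.22, -0.34, -0.45, -0.57, -0.57], gripper=0, newtons=20)

```text
clock: 0.6
tool_pos: [143.6, -633.7, 299.0]
eef_rot: [-2.88, -1.254, -0.0]
contact_force: [-0.8, 0.4, 0.0]
grip_width: 57.2
grasp_force: 0.0
```

>>> play_rows(travel=[[0.25, -0.03, 0], [0.5, -0.06, 0], [0.75, -0.1, 0], [1, -0.13, 0]], spin=[0, 0, 0, 0])

```text
clock: 0.93
tool_pos: [232.2, -509.3, 298.7]
eef_rot: [-2.883, -1.245, -0.0]
contact_force: [0.5, 0.3, 0.6]
grip_width: 30.6
grasp_force: 0.0
```

>>> play_rows(travel=[[0.25, -0.03, 0], [0.5, -0.06, 0], [0.75, -0.1, 0], [1, -0.13, 0]], spin=[0, 0, 0, 0])

```text
clock: 1.27
tool_pos: [320.4, -386.2, 299.0]
eef_rot: [-2.883, -1.246, -0.0]
contact_force: [0.6, -0.3, 0.2]
grip_width: 4.3
grasp_force: 0.0
```

>>> play_rows(travel=[[0.25, -0.03, 0], [0.5, -0.06, 0], [0.75, -0.1, 0], [1, -0.13, 0]], spin=[0, 0, 0, 0])

```text
clock: 1.6
tool_pos: [408.5, -263.2, 299.2]
eef_rot: [-2.884, -1.246, 0.0]
contact_force: [0.6, -0.4, 0.3]
grip_width: 0.3
grasp_force: 0.0
```

>>> play_rows(travel=[[0.25, -0.03, 0], [0.5, -0.06, 0], [0.75, -0.1, 0], [1, -0.13, 0]], spin=[0, 0, 0, 0])

```text
clock: 1.93
tool_pos: [496.6, -140.2, 299.2]
eef_rot: [-2.883, -1.247, 0.0]
contact_force: [0.1, -0.5, 0.1]
grip_width: 0.1
grasp_force: 0.0
```

>>> play_rows(travel=[[0.25, -0.03, 0], [0.5, -0.06, 0], [0.75, -0.1, 0], [1, -0.13, 0]], spin=[0, 0, 0, 0])

```text
clock: 2.27
tool_pos: [584.7, -17.2, 299.0]
eef_rot: [-2.883, -1.247, 0.001]
contact_force: [-0.6, -0.6, 0.7]
grip_width: 0.9
grasp_force: 0.0
```

>>> play_rows(travel=[[0.25, -0.03, 0], [0.5, -0.06, 0], [0.75, -0.1, 0], [0.8, -0.13, 0], [0.8, -0.13, 0], [0.8, -0.13, 0]], spin=[0, 0, 0, 0, 0, 0])

```text
clock: 2.77
tool_pos: [651.3, 81.6, 298.8]
eef_rot: [-2.882, -1.25, 0.002]
contact_force: [0.2, -0.0, 0.5]
grip_width: 0.5
grasp_force: 0.0
```

```bash
sed -i 's/st\["grip_width"\].round(1)/round(float(st["grip_width"]),1),round(st["clock"],2)/' h.py && python3 - <<'E'
from h import *
f=np.load("fit.npz")
to([647.5,84,96],f["psi"])
E
```

```text
tcp [651.3  81.6 298.8] tool [-0.004 -0.028  1.352] ('spin', np.float64(-0.007)) F [ 0.2 -0.   0.5] w 0.5 2.77
```

>>> play_rows(travel=[[0, -0.02, 0.25], [0, -0.02, 0.5], [0, -0.02, 0.75], [0, -0.02, 0.9], [0, -0.02, 0.9]], spin=[0, 0, 0, 0, 0])

```text
clock: 3.18
tool_pos: [645.0, 82.1, 157.9]
eef_rot: [-2.879, -1.245, 0.017]
contact_force: [-0.9, -0.1, -0.5]
grip_width: 0.4
grasp_force: 0.0
```

>>> play_rows(travel=[[0, 0, 0.15], [0, 0, 0.3], [0, 0, 0.4], [0, 0, 0.45], [0, 0, 0.45], [0, 0, 0.45]], spin=[0, 0, 0, 0, 0, 0])

```text
clock: 3.68
tool_pos: [650.2, 83.4, 98.1]
eef_rot: [2.881, 1.251, 0.002]
contact_force: [0.0, 0.1, 1.2]
grip_width: 0.4
grasp_force: 0.0
```

>>> play_rows(travel=[[-0.05, 0, 0], [-0.09, 0.01, 0], [-0.12, 0.01, -0.02], [-0.15, 0.02, -0.04], [-0.17, 0.03, -0.05], [-0.19, 0.04, -0.06], [-0.2, 0.04, -0.06], [-0.2, 0.04, -0.06]], spin=[0, 0, 0, 0, 0, 0, 0, 0])

```text
clock: 4.35
tool_pos: [633.9, 56.9, 106.7]
eef_rot: [2.88, 1.251, 0.0]
contact_force: [1.0, -0.6, 1.8]
grip_width: 0.4
grasp_force: 1.7
```

>>> play_rows(travel=[[-0.02, 0.005, -0.01], [-0.04, 0.01, -0.02], [-0.06, 0.01, -0.03], [-0.06, 0.01, -0.03]], spin=[0, 0, 0, 0])

```text
clock: 4.68
tool_pos: [627.7, 49.9, 110.0]
eef_rot: [-2.881, -1.251, 0.002]
contact_force: [0.0, 0.4, 0.9]
grip_width: 0.3
grasp_force: 0.0
```

>>> play_rows(travel=[[-0.01, 0, -0.005], [-0.02, 0, -0.01], [-0.02, 0, -0.01]], spin=[0, 0, 0])

```text
clock: 4.93
tool_pos: [626.2, 47.9, 111.9]
eef_rot: [-2.881, -1.252, 0.001]
contact_force: [0.8, -0.1, 0.4]
grip_width: 0.5
grasp_force: 0.0
```

```bash
python3 - <<'E'
from plant import *
from h import *
a=read_camera("side")["color"];b=read_camera("top")["color"]
cv2.imwrite("pics/p1.png",np.hstack([crop("side",220,190,100,130,4,a),crop("top",260,150,100,130,4,b)]))
E
```

```text
(no output)
```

View pics/p1.png

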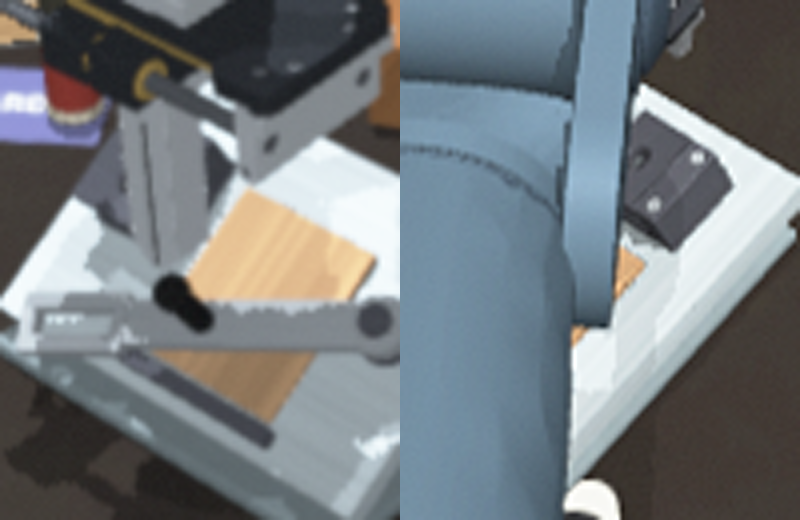

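The finger slid over the post (tip still too high; the post top is at side (263,262) and hasn't moved). I'll go back and push lower down.

>>> play_rows(travel=[[0, 0, -0.14], [0.13, -0.02, -0.14], [0.28, -0.04, -0.14], [0.28, -0.04, -0.14], [0.28, -0.04, 0.05], [0.28, -0.04, 0.16], [0.28, -0.04, 0.22], [0.28, -0.04, 0.22], [0.28, -0.04, 0.22]], spin=[0, 0, 0, 0, 0, 0, 0, 0, 0])

```text
clock: 5.78
tool_pos: [650.5, 82.6, 78.8]
eef_rot: [-2.881, -1.251, 0.001]
contact_force: [0.3, -0.3, 0.2]
grip_width: 0.5
grasp_force: 0.0
```

>>> play_rows(travel=[[-0.05, 0, 0], [-0.09, 0, 0], [-0.12, 0, 0], [-0.15, 0.01, -0.01], [-0.17, 0.02, -0.02], [-0.19, 0.02, -0.03], [-0.2, 0.03, -0.04], [-0.2, 0.03, -0.04]], spin=[0, 0, 0, 0, 0, 0, 0, 0])

```text
clock: 6.45
tool_pos: [636.2, 57.1, 87.5]
eef_rot: [2.879, 1.249, 0.012]
contact_force: [6.4, 0.0, -0.2]
grip_width: 0.4
grasp_force: 2.3
```

>>> play_rows(travel=[[-0.02, 0.005, -0.01], [-0.04, 0.01, -0.02], [-0.06, 0.015, -0.03], [-0.08, 0.02, -0.04], [-0.08, 0.02, -0.04]], spin=[0, 0, 0, 0, 0])

```text
clock: 6.87
tool_pos: [630.5, 46.1, 93.9]
eef_rot: [2.878, 1.249, 0.013]
contact_force: [5.5, 0.7, 0.8]
grip_width: 0.8
grasp_force: 2.1
```

>>> play_rows(travel=[[-0.01, 0, -0.005], [-0.02, 0, -0.01], [-0.02, 0, -0.01]], spin=[0, 0, 0])

```text
clock: 7.12
tool_pos: [628.5, 44.2, 95.3]
eef_rot: [2.878, 1.249, 0.013]
contact_force: [5.4, 0.7, 0.7]
grip_width: 0.7
grasp_force: 2.2
```

>>> play_rows(travel=[[-0.01, 0, -0.005], [-0.01, 0, -0.005], [-0.01, 0, -0.005]], spin=[0, 0, 0])

```text
clock: 7.37
tool_pos: [627.4, 43.1, 96.0]
eef_rot: [2.878, 1.249, 0.012]
contact_force: [5.4, 0.5, 0.2]
grip_width: 0.3
grasp_force: 2.3
```

>>> play_rows(travel=[[-0.01, 0, -0.005], [-0.01, 0, -0.005], [-0.01, 0, -0.005]], spin=[0, 0, 0])

```text
clock: 7.62
tool_pos: [626.7, 42.5, 96.6]
eef_rot: [2.879, 1.249, 0.014]
contact_force: [8.1, 2.2, 0.2]
grip_width: 0.7
grasp_force: 3.4
```

>>> play_rows(travel=[[-0.007, 0, -0.003], [-0.007, 0, -0.003], [-0.007, 0, -0.003]], spin=[0, 0, 0])

```text
clock: 7.87
tool_pos: [626.4, 42.0, 97.1]
eef_rot: [2.879, 1.249, 0.016]
contact_force: [9.4, 4.0, -1.3]
grip_width: 0.4
grasp_force: 4.3
```

>>> play_rows(travel=[[-0.007, 0, -0.003], [-0.007, 0, -0.003], [-0.007, 0, -0.003]], spin=[0, 0, 0])

```text
clock: 8.12
tool_pos: [625.9, 41.6, 97.5]
eef_rot: [2.879, 1.249, 0.018]
contact_force: [11.0, 4.9, -1.4]
grip_width: 0.8
grasp_force: 5.3
```

>>> play_rows(travel=[[-0.007, 0, -0.003], [-0.007, 0, -0.003], [-0.007, 0, -0.003]], spin=[0, 0, 0])

```text
clock: 8.37
tool_pos: [625.5, 41.2, 97.9]
eef_rot: [2.879, 1.249, 0.02]
contact_force: [12.6, 6.1, -3.6]
grip_width: 0.3
grasp_force: 6.2
```

>>> play_rows(travel=[[0.1, 0, 0.02], [0.2, 0, 0.02], [0.2, 0, -0.2], [0.2, 0, -0.4], [0, 0, -0.6], [-0.25, 0, -0.7], [-0.5, 0, -0.7], [-0.75, 0, -0.7], [-1, 0, -0.7], [-1, 0, -0.7]], spin=[0, 0, 0, 0, 0, 0, 0, 0, 0, 0], gripper=0.5)

```text
clock: 9.2
tool_pos: [515.6, -72.6, 200.6]
eef_rot: [2.883, 1.245, -0.002]
contact_force: [0.4, -0.1, 0.4]
grip_width: 46.9
grasp_force: 0.0
```

```bash
python3 - <<'E'
from plant import *
from h import *
f=np.load("fit.npz");to([505,-169,150],f["psi"])
a=read_camera("side")["color"];b=read_camera("top")["color"]
cv2.imwrite("pics/p2.png",np.hstack([crop("side",220,190,100,130,4,a),crop("top",260,150,100,130,4,b)]))
E
```

```text
tcp [515.6 -72.6 200.6] tool [-0.515  0.389  0.338] ('spin', np.float64(-0.01)) F [ 0.4 -0.1  0.4] w 46.9 9.2
```

View pics/p2.png

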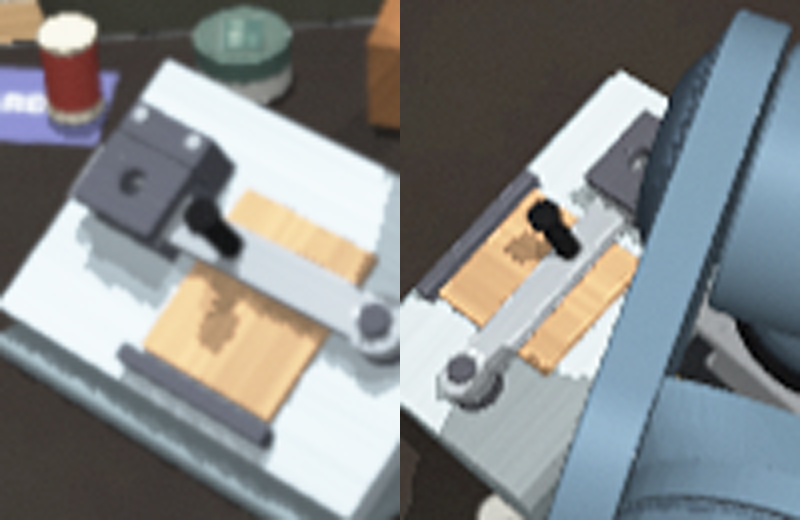

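>>> play_rows(travel=[[-0.2, 0.15, 0], [-0.4, 0.3, 0.1], [-0.515, 0.389, 0.2], [-0.515, 0.389, 0.338], [-0.515, 0.389, 0.338], [-0.515, 0.389, 0.338]], spin=[-0.01, -0.01, -0.01, -0.01, -0.01, -0.01])

```text
clock: 9.8
tool_pos: [508.8, -164.7, 148.9]
eef_rot: [-2.872, -1.267, 0.002]
contact_force: [-0.2, -0.0, 0.4]
grip_width: 46.7
grasp_force: 0.0
```

```bash
python3 - <<'E'
s=open('fit.py').read()
s=s.replace("def model(p)","S=np.r_[S,[[270,243.75]]];T=np.r_[T,[[296.25,203.25]]]\ndef model(p)",1).replace(",[-17,yj-22,0]]",",[-17,yj-22,0],[0,-60,22]]").replace("0,1,1,1,1]","0,1,1,1,1,2]").replace("[:36]","[:40]")
open('fit.py','w').write(s)
E
python3 fit.py; python3 - <<'E'
from h import *
f=np.load("fit.npz");to([505,-169,76],f["psi"])
E
```

```text
[648.98 -15.95  -0.75  -4.37 -65.04  -7.41   0.49  -7.72  -0.16   1.37
  -1.44   0.16  -1.37   0.16] 10.846966803184953
[[[-0.08  1.14]
  [-1.07  0.64]
  [-0.55 -0.28]
  [ 0.77 -0.49]
  [-0.   -0.  ]
  [ 0.54 -0.29]
  [-0.21 -0.7 ]
  [-1.4  -0.44]
  [-0.33  0.7 ]
  [ 1.34 -1.58]]

 [[ 0.53  0.53]
  [ 0.09  0.21]
  [-0.2  -0.73]
  [-1.31 -1.54]
  [-0.   -0.  ]
  [ 0.36 -0.28]
  [-0.87  1.19]
  [ 0.21 -0.53]
  [-0.37  0.07]
  [-0.02  0.25]]]
hole [643.33 -10.69  84.  ] post [626.89  61.21  85.49] hole tri [[643.89 -11.69  81.68]] F [[-0.59  0.73  0.34]
 [-0.63 -0.68  0.37]
 [ 0.5   0.    0.87]]
[1.52 1.73 0.01 1.16 1.21 2.25 0.01 0.68]
[[ 0.67  0.74 -0.  ]
 [ 0.74 -0.67  0.  ]
 [-0.   -0.   -1.  ]]
tcp [ 508.8 -164.7  148.9] tool [-0.038  0.002  0.486] ('spin', np.float64(0.009)) F [-0.2 -0.   0.4] w 46.7 9.8
```

>>> play_rows(travel=[[-0.038, 0, 0.2], [-0.038, 0, 0.3], [-0.038, 0, 0.35], [-0.038, 0, 0.35], [-0.038, 0, 0.35]], spin=[0.01, 0.01, 0.01, 0.01, 0.01])

```text
clock: 10.22
tool_pos: [506.1, -169.5, 98.4]
eef_rot: [2.879, 1.253, 0.002]
contact_force: [0.4, 0.4, -0.5]
grip_width: 46.8
grasp_force: 0.0
```

```bash
python3 - <<'E'
from plant import *
from h import *
f=np.load("fit.npz");to([505,-169,76],f["psi"])
a=read_camera("side")["color"];b=read_camera("top")["color"]
cv2.imwrite("pics/p3.png",np.hstack([crop("side",290,140,80,120,5,a),crop("top",365,220,80,120,5,b)]))
E
```

```text
tcp [ 506.1 -169.5   98.4] tool [-0.002 -0.008  0.149] ('spin', np.float64(-0.0)) F [ 0.4  0.4 -0.5] w 46.8 10.22
```

View pics/p3.png

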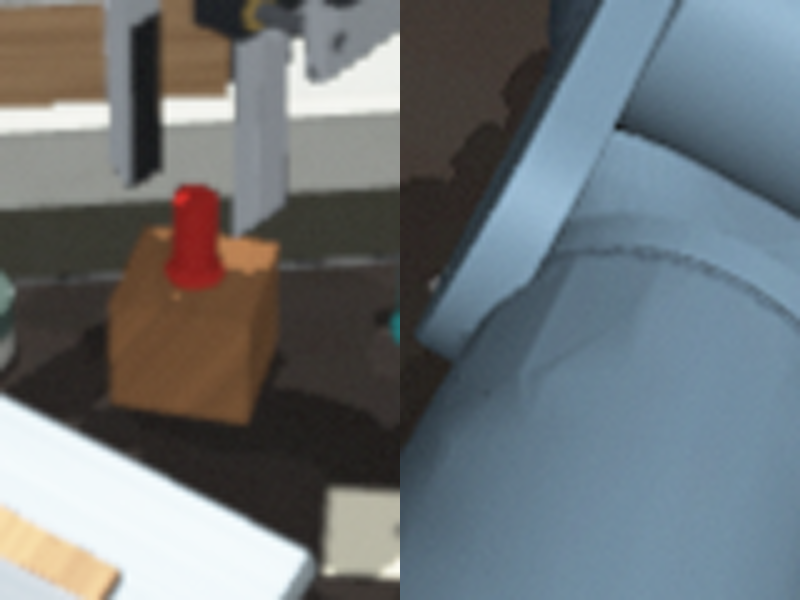

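The pin stands between the open fingers (grip at ~(195,235) of the crop). I'll descend and grip it.

>>> play_rows(travel=[[0, 0, 0.08], [0, 0, 0.15], [0, 0, 0.15], [0, 0, 0.15]], spin=[0, 0, 0, 0])

```text
clock: 10.65
tool_pos: [504.2, -169.3, 73.4]
eef_rot: [-2.88, -1.251, 0.002]
contact_force: [-0.4, 1.0, -0.1]
grip_width: 46.9
grasp_force: 0.0
```

>>> play_rows(travel=[[0, 0, 0], [0, 0, 0], [0, 0, 0], [0, 0, 0], [0, 0, 0], [0, 0, 0], [0, 0, 0]], spin=[0, 0, 0, 0, 0, 0, 0], gripper=0, newtons=8)

```text
clock: 11.23
tool_pos: [505.2, -169.9, 74.9]
eef_rot: [2.881, 1.252, 0.0]
contact_force: [-0.2, 0.5, 2.1]
grip_width: 17.1
grasp_force: 8.0
```

>>> play_rows(travel=[[0, 0, -0.06], [0, 0, -0.12], [0, 0, -0.18], [0, 0, -0.23], [0, 0, -0.23], [0, 0, -0.23]], spin=[0, 0, 0, 0, 0, 0])

```text
clock: 11.73
tool_pos: [505.5, -170.1, 110.1]
eef_rot: [2.88, 1.251, 0.002]
contact_force: [0.1, 0.0, -0.7]
grip_width: 17.2
grasp_force: 8.0
```

>>> play_rows(travel=[[0.013, 0, 0], [0.04, 0, 0], [0.07, 0, -0.002], [0.1, 0, 0], [0.12, 0, 0.003], [0.15, 0, 0.01], [0.18, 0, 0.018], [0.21, 0, 0.03], [0.235, 0, 0.04], [0.235, 0, 0.04]], spin=[0, 0, 0, 0, 0, 0, 0, 0, 0, 0])

```text
clock: 12.57
tool_pos: [529.5, -143.4, 102.8]
eef_rot: [-2.881, -1.253, -0.0]
contact_force: [-0.4, -0.0, 0.8]
grip_width: 17.3
grasp_force: 8.0
```

```bash
python3 - <<'E'
from plant import *
from h import *
f=np.load("fit.npz");to([505,-169,76],f["psi"])
a=read_camera("side")["color"];b=read_camera("top")["color"]
cv2.imwrite("pics/p4.png",np.hstack([crop("side",270,130,100,130,4,a),crop("top",355,190,100,130,4,b)]))
E
```

```text
tcp [ 529.5 -143.4  102.8] tool [-0.237 -0.003  0.179] ('spin', np.float64(-0.001)) F [-0.4 -0.   0.8] w 17.3 12.57
```

View pics/p4.png

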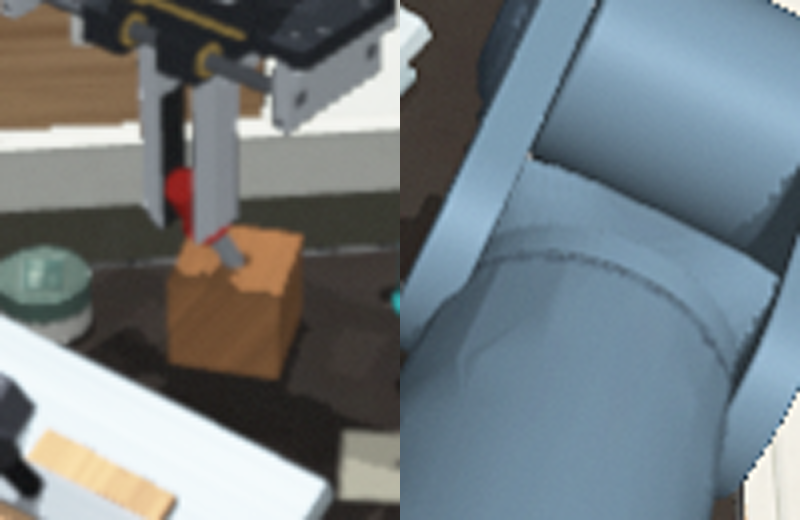

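Crop: the pin is now tilted ~30° toward the jig's -x, nose still in the block hole, as planned. I'll tighten the grip, lift along the axis and carry it over.

>>> play_rows(travel=[[0, 0, 0], [0, 0, 0], [0.05, 0, -0.087], [0.1, 0, -0.173], [0.1, 0, -0.3], [0.1, 0, -0.45], [0.1, 0, -0.6], [0.1, 0, -0.65], [0.1, 0, -0.65]], spin=[0, 0, 0, 0, 0, 0, 0, 0, 0], gripper=0, newtons=35)

```text
clock: 13.42
tool_pos: [540.6, -133.8, 203.0]
eef_rot: [2.878, 1.25, 0.005]
contact_force: [0.7, -0.2, -0.7]
grip_width: 16.6
grasp_force: 35.0
```

>>> play_rows(travel=[[0.12, 0, 0], [0.28, 0, 0], [0.44, 0, 0], [0.58, -0.02, 0], [0.66, -0.03, 0], [0.7, -0.04, 0], [0.7, -0.04, 0]], spin=[0, 0, 0, 0, 0, 0, 0])

```text
clock: 14.0
tool_pos: [606.3, -51.4, 199.3]
eef_rot: [-2.88, -1.253, 0.002]
contact_force: [-0.8, 0.8, -0.0]
grip_width: 16.4
grasp_force: 35.0
```

>>> play_rows(travel=[[0.12, 0, 0], [0.28, 0, 0], [0.44, 0, 0], [0.58, 0, 0], [0.66, 0, 0.05], [0.66, 0, 0.15], [0.66, 0, 0.2], [0.66, 0, 0.2], [0.66, 0, 0.2]], spin=[0, 0, 0, 0, 0, 0, 0, 0, 0])

```text
clock: 14.75
tool_pos: [672.8, 19.1, 169.1]
eef_rot: [-2.881, -1.249, 0.004]
contact_force: [-0.6, 0.1, -0.2]
grip_width: 16.6
grasp_force: 35.0
```

```bash
python3 - <<'E'
from plant import *
from h import *
f=np.load("fit.npz");to([673.2,21.7,155.5],f["psi"])
c=read_camera("side");a=c["color"];b=read_camera("top")["color"]
cv2.imwrite("side1.png",a);cv2.imwrite("top1.png",b)
st=get_state();h=np.array([f["F"][0,2],f["F"][1,2],0])*2
for ang in(28,32,36):
    A=np.radians(ang);ax=h*np.sin(A)+np.array([0,0,np.cos(A)])
    print(ang,proj("side",[st["tool_pos"]-69*ax+f["bs"],st["tool_pos"]-27*ax+f["bs"]]).round(1), proj("top",[st["tool_pos"]-69*ax+f["bt"]]).round(1))
print("hole",proj("side",f["hole"]+f["bs"]))
hsv=cv2.cvtColor(a,cv2.COLOR_BGR2HSV);m=((hsv[...,0]<8)|(hsv[...,0]>172))&(hsv[...,1]>150)&(hsv[...,2]>80)
ys,xs=np.nonzero(m[150:260,230:300]);print(xs.min()+230,xs.max()+230,ys.min()+150,ys.max()+150)
E
```

```text
tcp [672.8  19.1 169.1] tool [ 0.015 -0.01   0.091] ('spin', np.float64(-0.003)) F [-0.6  0.1 -0.2] w 16.6 14.75
28 [[246.3 225.9]
 [235.3 213.5]] [[316.6 181. ]]
32 [[248.  223.5]
 [236.  212.6]] [[318.3 182.1]]
36 [[249.6 221.1]
 [236.6 211.5]] [[320. 183.]]
hole [[252.97486286 235.6315758 ]]
236 241 215 218
```

>>> play_rows(travel=[[-0.004, -0.005, 0.06], [-0.008, -0.01, 0.11], [-0.008, -0.01, 0.131], [-0.008, -0.01, 0.131], [-0.008, -0.01, 0.131]], spin=[0, 0, 0, 0, 0])

```text
clock: 15.27
tool_pos: [672.0, 20.3, 150.5]
eef_rot: [-2.881, -1.252, 0.001]
contact_force: [0.6, -0.2, -0.3]
grip_width: 16.8
grasp_force: 35.0
```

```bash
python3 - <<'E'
from plant import *
from h import *
f=np.load("fit.npz");to([673.2,21.7,155.5],f["psi"])
a=read_camera("side")["color"];b=read_camera("top")["color"]
cv2.imwrite("side2.png",a)
cv2.imwrite("pics/p5.png",np.hstack([crop("side",218,200,50,60,10,a),cv2.resize(crop("top",290,160,60,60,5,b),(300,600)[::1]) if 0 else cv2.copyMakeBorder(crop("top",290,160,60,60,5,b),0,300,0,0,0)]))
E
```

```text
tcp [672.   20.3 150.5] tool [ 0.012 -0.    -0.034] ('spin', np.float64(-0.001)) F [ 0.6 -0.2 -0.3] w 16.8 15.27
```

View pics/p5.png

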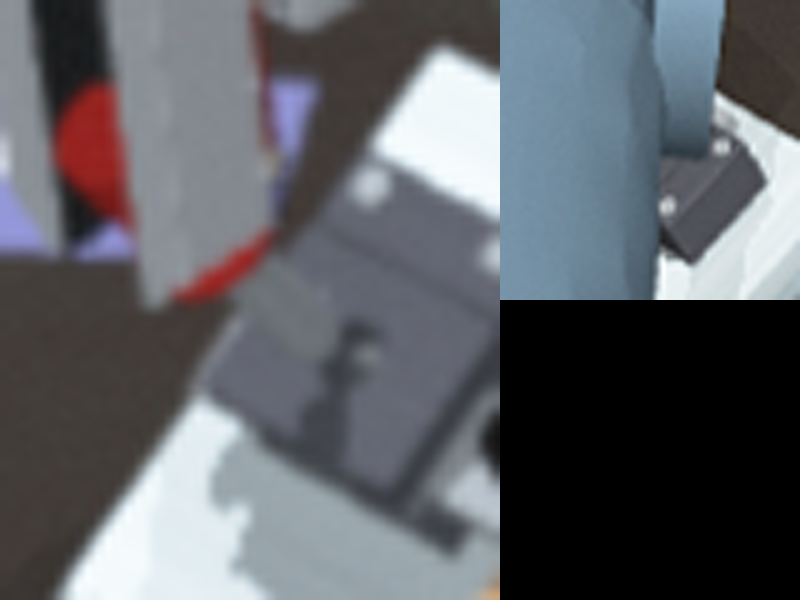

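```bash
python3 - <<'E'
from plant import *
from h import *
from scipy.optimize import least_squares
np.set_printoptions(precision=2,suppress=True)
f=np.load("fit.npz");F=f["F"];h=np.array([F[0,2],F[1,2],0])*2;st=get_state();t=st["tool_pos"];up=np.array([0,0,1.])
tip=lambda p:t+h*p[0]-up*p[1]
r=least_squares(lambda p:(proj("side",tip(p)+f["bs"])-[250,234.4]).ravel(),[-35,60]).x
print("tip rel h,down",r,np.hypot(*r),np.degrees(np.arctan2(-r[0],r[1])))
hp=f["hole"];print("tip in face rel hole",F.T@(tip(r)-hp))
for a in(28,30,32,34,36):
    A=np.radians(a);q=t-69*(h*np.sin(A)+up*np.cos(A))
    print(a,proj("side",q+f["bs"]),F.T@(q-hp))
p0=proj("side",hp+f["bs"]);print(p0,[(proj("side",hp+f["bs"]+F[:,i]*10)-p0)[0]/10 for i in range(3)])
E
```

```text
tip rel h,down [-36.5   60.83] 70.93503258198331 30.96552619279146
tip in face rel hole [-2.02  0.21  8.55]
28 [[248.25 235.68]] [-5.63  0.21 10.52]
30 [[249.09 234.5 ]] [-3.22  0.21 10.47]
32 [[249.91 233.3 ]] [-0.81  0.21 10.52]
34 [[250.71 232.07]] [ 1.59  0.21 10.64]
36 [[251.48 230.84]] [ 3.99  0.21 10.85]
[[252.97 235.63]] [array([ 0.34, -0.49]), array([-0.43, -0.24]), array([-0.26, -0.26])]
```

The final crop shows the nose at side px ~(250,234.4), aligned with and just above the hole (253.5,235); about +2.3 mm up-slope correction is needed. Now a slow approach along the axis.

>>> play_rows(travel=[[-0.013, 0, -0.008], [-0.023, 0, 0.009], [-0.033, 0, 0.026], [-0.033, 0, 0.026]], spin=[0, 0, 0, 0])

```text
clock: 15.7
tool_pos: [668.3, 16.5, 146.4]
eef_rot: [-2.881, -1.251, 0.001]
contact_force: [0.7, 0.7, -1.4]
grip_width: 16.6
grasp_force: 35.0
```

>>> play_rows(travel=[[-0.003, 0, 0.006], [-0.007, 0, 0.012], [-0.01, 0, 0.017], [-0.01, 0, 0.017]], spin=[0, 0, 0, 0])

```text
clock: 16.03
tool_pos: [667.7, 15.5, 144.3]
eef_rot: [-2.881, -1.252, 0.0]
contact_force: [-0.9, -0.6, -0.7]
grip_width: 16.8
grasp_force: 35.0
```

>>> play_rows(travel=[[-0.003, 0, 0.006], [-0.007, 0, 0.012], [-0.01, 0, 0.017], [-0.01, 0, 0.017]], spin=[0, 0, 0, 0])

```text
clock: 16.37
tool_pos: [666.6, 14.4, 141.7]
eef_rot: [-2.881, -1.252, 0.001]
contact_force: [0.4, 0.3, -0.2]
grip_width: 16.6
grasp_force: 35.0
```

>>> play_rows(travel=[[-0.003, 0, 0.006], [-0.007, 0, 0.012], [-0.007, 0, 0.012]], spin=[0, 0, 0])

```text
clock: 16.62
tool_pos: [665.9, 13.6, 139.9]
eef_rot: [-2.881, -1.252, 0.001]
contact_force: [0.6, 0.3, -0.9]
grip_width: 16.5
grasp_force: 35.0
```

>>> play_rows(travel=[[-0.003, 0, 0.006], [-0.007, 0, 0.012], [-0.007, 0, 0.012]], spin=[0, 0, 0])

```text
clock: 16.87
tool_pos: [665.3, 12.9, 138.2]
eef_rot: [2.881, 1.252, -0.0]
contact_force: [-0.5, 0.5, -0.2]
grip_width: 16.6
grasp_force: 35.0
```

>>> play_rows(travel=[[-0.003, 0, 0.006], [-0.007, 0, 0.012], [-0.01, 0, 0.017], [-0.01, 0, 0.017]], spin=[0, 0, 0, 0])

```text
clock: 17.2
tool_pos: [664.3, 11.7, 135.6]
eef_rot: [2.881, 1.252, -0.0]
contact_force: [0.5, -0.1, -0.7]
grip_width: 16.6
grasp_force: 35.0
```

>>> play_rows(travel=[[-0.003, 0, 0.006], [-0.007, 0, 0.012], [-0.007, 0, 0.012]], spin=[0, 0, 0])

```text
clock: 17.45
tool_pos: [663.6, 11.0, 133.8]
eef_rot: [2.881, 1.252, -0.0]
contact_force: [0.4, -0.7, -0.9]
grip_width: 17.0
grasp_force: 35.0
```

>>> play_rows(travel=[[-0.003, 0, 0.006], [-0.007, 0, 0.012], [-0.007, 0, 0.012]], spin=[0, 0, 0])

```text
clock: 17.7
tool_pos: [663.0, 10.4, 132.3]
eef_rot: [2.881, 1.252, 0.001]
contact_force: [-0.1, 0.5, 0.8]
grip_width: 16.4
grasp_force: 35.0
```

>>> play_rows(travel=[[-0.003, 0, 0.006], [-0.007, 0, 0.012], [-0.007, 0, 0.012]], spin=[0, 0, 0], gripper=0, newtons=50)

```text
clock: 17.95
tool_pos: [662.3, 9.7, 130.3]
eef_rot: [-2.881, -1.252, -0.001]
contact_force: [2.0, 1.0, -1.0]
grip_width: 15.8
grasp_force: 50.0
```

>>> play_rows(travel=[[-0.003, 0, 0.006], [-0.007, 0, 0.012], [-0.007, 0, 0.012]], spin=[0, 0, 0])

```text
clock: 18.2
tool_pos: [661.7, 9.0, 128.6]
eef_rot: [-2.881, -1.252, -0.001]
contact_force: [2.4, 2.1, 0.9]
grip_width: 16.5
grasp_force: 50.0
```

>>> play_rows(travel=[[-0.003, 0, 0.006], [-0.007, 0, 0.012], [-0.007, 0, 0.012]], spin=[0, 0, 0])

```text
clock: 18.45
tool_pos: [660.7, 8.0, 126.4]
eef_rot: [2.881, 1.252, -0.0]
contact_force: [2.5, 1.4, -0.4]
grip_width: 16.3
grasp_force: 50.0
```

>>> play_rows(travel=[[-0.003, 0, 0.006], [-0.007, 0, 0.012], [-0.007, 0, 0.012]], spin=[0, 0, 0])

```text
clock: 18.7
tool_pos: [660.1, 7.3, 124.8]
eef_rot: [-2.881, -1.252, -0.001]
contact_force: [4.0, 2.0, -1.0]
grip_width: 16.4
grasp_force: 50.0
```

>>> play_rows(travel=[[-0.003, 0, 0.006], [-0.007, 0, 0.012], [-0.007, 0, 0.012]], spin=[0, 0, 0])

```text
clock: 18.95
tool_pos: [659.4, 6.5, 123.0]
eef_rot: [-2.881, -1.252, -0.0]
contact_force: [2.6, 3.0, -0.1]
grip_width: 16.7
grasp_force: 50.0
```

>>> play_rows(travel=[[-0.003, 0, 0.006], [-0.007, 0, 0.012], [-0.007, 0, 0.012]], spin=[0, 0, 0])

```text
clock: 19.2
tool_pos: [658.6, 5.7, 121.2]
eef_rot: [-2.881, -1.252, -0.0]
contact_force: [3.5, 2.7, -0.5]
grip_width: 16.3
grasp_force: 50.0
```

>>> play_rows(travel=[[-0.003, 0, 0.006], [-0.007, 0, 0.012], [-0.01, 0, 0.017], [-0.013, 0, 0.023], [-0.013, 0, 0.023]], spin=[0, 0, 0, 0, 0])

```text
clock: 19.62
tool_pos: [657.2, 4.2, 117.7]
eef_rot: [-2.881, -1.252, 0.0]
contact_force: [2.8, 2.1, -1.1]
grip_width: 16.2
grasp_force: 50.0
```

>>> play_rows(travel=[[-0.003, 0, 0.006], [-0.007, 0, 0.012], [-0.01, 0, 0.017], [-0.013, 0, 0.023], [-0.013, 0, 0.023]], spin=[0, 0, 0, 0, 0])

```text
clock: 20.03
tool_pos: [655.9, 2.8, 114.3]
eef_rot: [2.881, 1.252, -0.0]
contact_force: [3.3, 3.8, -0.9]
grip_width: 16.4
grasp_force: 50.0
```

>>> play_rows(travel=[[-0.003, 0, 0.006], [-0.007, 0, 0.012], [-0.007, 0, 0.012]], spin=[0, 0, 0])

```text
clock: 20.28
tool_pos: [655.1, 2.0, 112.5]
eef_rot: [2.881, 1.252, -0.0]
contact_force: [4.4, 3.1, 0.3]
grip_width: 16.4
grasp_force: 50.0
```

>>> play_rows(travel=[[-0.003, 0, 0.006], [-0.007, 0, 0.012], [-0.007, 0, 0.012]], spin=[0, 0, 0])

```text
clock: 20.53
tool_pos: [654.4, 1.2, 110.7]
eef_rot: [-2.881, -1.252, 0.0]
contact_force: [3.4, 3.5, -0.5]
grip_width: 16.3
grasp_force: 50.0
```

>>> play_rows(travel=[[-0.003, 0, 0.006], [-0.007, 0, 0.012], [-0.007, 0, 0.012]], spin=[0, 0, 0])

```text
clock: 20.78
tool_pos: [653.7, 0.5, 108.9]
eef_rot: [2.881, 1.252, -0.0]
contact_force: [3.5, 2.9, -0.6]
grip_width: 16.4
grasp_force: 50.0
```

```bash
python3 - <<'E'
from plant import *
from h import *
f=np.load("fit.npz");to(f["hole"]+27*f["F"][:,2],f["psi"])
a=read_camera("side")["color"];cv2.imwrite("side3.png",a);t=get_state()["tool_pos"]
def red(a):
    hsv=cv2.cvtColor(a,cv2.COLOR_BGR2HSV);m=((hsv[...,0]<8)|(hsv[...,0]>172))&(hsv[...,1]>120)&(hsv[...,2]>60)
    return m
m=red(a)[205:250,220:275]
for i,r in enumerate(m[::1]):print(205+i,"".join(".#"[int(v)] for v in r)) if r.any() else 0
F=f["F"];P=lambda z,x=0:proj("side",f["hole"]+F@[x,0,z]+f["bs"]).round(1)
print("top",P(36),"coll",P(0),P(0,12),P(0,-12),"hole")
E
```

```text
tcp [6.537e+02 5.000e-01 1.089e+02] tool [-0.012  0.     0.01 ] ('spin', np.float64(-0.001)) F [ 3.5  2.9 -0.6] w 16.4 20.78
221 .....................###...............................
222 ....................####...............................
223 ...................######..............................
224 ...................######..............................
225 ...................######..............................
226 ...................######..............................
227 ...................######..............................
228 ...................######..............................
229 ...................######..............................
230 ....................#####..............................
231 ....................#####..............................
232 .....................####..............................
233 ......................####.............................
234 ........................##.............................
237 ....................................##.................
238 ..................................###..................
239 .................................###...................
240 ................................###....................
241 ...............................##......................
top [[243.5 226.2]] coll [[253.  235.6]] [[257.1 229.8]] [[248.9 241.5]] hole
```

>>> play_rows(travel=[[-0.003, 0, 0.006], [-0.007, 0, 0.012], [-0.007, 0, 0.012]], spin=[0, 0, 0])

```text
clock: 21.08
tool_pos: [653.4, 0.1, 107.9]
eef_rot: [-2.881, -1.252, -0.001]
contact_force: [1.9, 4.4, 1.1]
grip_width: 16.3
grasp_force: 50.0
```

>>> play_rows(travel=[[-0.003, 0, 0.006], [-0.003, 0, 0.006], [-0.003, 0, 0.006]], spin=[0, 0, 0])

```text
clock: 21.33
tool_pos: [653.4, 0.1, 107.9]
eef_rot: [-2.881, -1.252, -0.003]
contact_force: [1.6, 6.1, 5.9]
grip_width: 16.4
grasp_force: 50.0
```

>>> play_rows(travel=[[-0.003, 0, 0.006], [-0.003, 0, 0.006], [-0.003, 0, 0.006]], spin=[0, 0, 0])

```text
clock: 21.58
tool_pos: [653.4, 0.1, 107.8]
eef_rot: [-2.881, -1.252, -0.004]
contact_force: [1.3, 7.1, 9.8]
grip_width: 16.4
grasp_force: 50.0
```

>>> play_rows(travel=[[-0.003, 0, 0.006], [-0.006, 0, 0.01], [-0.006, 0, 0.01]], spin=[0, 0, 0])

```text
clock: 21.83
tool_pos: [653.5, -0.0, 107.8]
eef_rot: [-2.881, -1.251, -0.007]
contact_force: [0.6, 9.3, 13.9]
grip_width: 16.0
grasp_force: 50.0
```

>>> play_rows(travel=[[0, 0, 0], [0.006, 0, -0.01], [0.006, 0, -0.01]], spin=[0, 0, 0])

```text
clock: 22.08
tool_pos: [653.5, 0.1, 107.8]
eef_rot: [-2.881, -1.252, -0.004]
contact_force: [1.1, 6.7, 8.4]
grip_width: 16.5
grasp_force: 50.0
```

>>> play_rows(travel=[[0, 0, 0], [0, 0, 0], [0, 0, 0], [0, 0, 0]], spin=[0, 0, 0, 0], gripper=0.35)

```text
clock: 22.42
tool_pos: [651.5, -1.4, 104.6]
eef_rot: [-2.881, -1.251, 0.004]
contact_force: [-0.3, 1.6, -1.1]
grip_width: 32.8
grasp_force: 0.0
```

```bash
cat > chk.py <<'E'
from plant import *
from h import *
f=np.load("fit.npz");F=f["F"]
c=read_camera("side")["color"];cv2.imwrite("side4.png",c);b=read_camera("top")["color"];cv2.imwrite("top4.png",b)
for nm,a,x0,y0,bias in(("side",c,225,210,f["bs"]),("top",b,300,170,f["bt"])):
    hsv=cv2.cvtColor(a,cv2.COLOR_BGR2HSV);m=((hsv[...,0]<8)|(hsv[...,0]>172))&(hsv[...,1]>120)&(hsv[...,2]>60)
    P=lambda z,x=0:proj(nm,f["hole"]+F@[x,0,z]+bias).round(1).tolist()[0]
    print(nm,x0,"top",P(36),"coll",P(0),P(0,12),P(0,-12))
    for i,r in enumerate(m[y0:y0+38,x0:x0+45]):print(y0+i,"".join(".#"[int(v)] for v in r)) if r.any() else 0
to(f["hole"],f["psi"])
E
python3 chk.py
```

```text
side 225 top [243.5, 226.2] coll [253.0, 235.6] [257.1, 229.8] [248.9, 241.5]
210 ..................#..........................
211 ..................#..........................
212 ..................#..........................
213 ..................##.........................
214 ..................#..........................
221 .................##..........................
222 ...............########......................
223 ..............#########......................
224 ..............##########.....................
225 .............###########.....................
226 .............############....................
227 .............############....................
228 .............############....................
229 .............############....................
230 ..............###########....................
231 ...............##########....................
232 ................#########....................
233 .................########....................
234 ...................#######...................
235 ....................######...................
236 ....................######...................
237 .....................#####...................
238 .....................#####...................
239 .....................#####...................
240 ......................####...................
241 .......................###...................
top 300 top [312.7, 178.2] coll [319.9, 189.4] [324.2, 192.2] [315.7, 186.7]
tcp [651.8  -1.3 104.8] tool [-0.084  0.002  0.139] ('spin', np.float64(-0.002)) F [0.5 1.2 0.2] w 32.8 22.52
```

>>> play_rows(travel=[[0, 0, -0.1], [0, 0, -0.25], [0, 0, -0.45], [0, 0, -0.65], [0, 0, -0.65], [0, 0, -0.65]], spin=[0, 0, 0, 0, 0, 0])

```text
clock: 23.02
tool_pos: [654.0, -1.2, 206.9]
eef_rot: [2.878, 1.251, 0.007]
contact_force: [-0.2, -0.7, -0.3]
grip_width: 32.7
grasp_force: 0.0
```

>>> play_rows(travel=[[-0.25, 0, 0], [-0.5, 0.1, 0], [-0.75, 0.2, 0], [-1, 0.3, 0], [-1, 0.3, 0], [-1, 0.3, 0], [-1, 0.3, 0]], spin=[0, 0, 0, 0, 0, 0, 0], gripper=0)

```text
clock: 23.6
tool_pos: [582.6, -140.7, 202.2]
eef_rot: [-2.88, -1.251, 0.001]
contact_force: [-0.0, 0.4, -0.2]
grip_width: 0.6
grasp_force: 0.0
```

```bash
python3 chk.py; python3 - <<'E'
from h import *
a=cv2.imread("side4.png");f=np.load("fit.npz")
print(get_state()["clock"] if 0 else "", a[236:262:1,262:278].mean(2).astype(int).tolist()[::3])
E
```

```text
side 225 top [243.5, 226.2] coll [253.0, 235.6] [257.1, 229.8] [248.9, 241.5]
210 .......############..........................
211 .......############..........................
212 .......############..........................
213 .......#############.........................
214 ........###########..........................
215 ........###########..........................
216 .........#########...........................
217 ...........###...............................
221 ...................###.......................
222 ................#######......................
223 ...............#########.....................
224 ..............##########.....................
225 ..............###########....................
226 .............#############...................
227 .............##############..................
228 .............###############.................
229 .............###################.............
230 ..............###################............
231 ...............##################............
232 .................#################...........
233 ..................
[... 1545 characters left out ...]
0.6 -0.7] w 0.4 23.7
 [[116, 114, 107, 84, 64, 60, 64, 64, 59, 58, 59, 58, 62, 81, 128, 171], [104, 85, 65, 72, 94, 102, 67, 51, 48, 48, 50, 70, 118, 174, 190, 191], [63, 73, 99, 112, 84, 45, 36, 37, 36, 38, 41, 41, 54, 109, 172, 175], [102, 125, 135, 143, 110, 53, 36, 36, 38, 37, 34, 29, 21, 32, 72, 129], [149, 189, 211, 215, 213, 198, 160, 134, 103, 59, 28, 19, 22, 20, 18, 19], [71, 82, 105, 144, 185, 200, 211, 214, 214, 213, 195, 136, 68, 26, 20, 19], [79, 82, 123, 155, 160, 157, 143, 130, 139, 171, 188, 181, 160, 119, 92, 87], [172, 183, 172, 165, 164, 164, 153, 140, 135, 128, 126, 123, 118, 113, 115, 120], [195, 196, 198, 205, 208, 207, 207, 208, 200, 175, 147, 126, 126, 126, 127, 129]]
```

```bash
python3 - <<'E'
from h import *
from scipy.optimize import least_squares,minimize
f=np.load("fit.npz");F=f["F"];th=np.linspace(0,2*np.pi,40)
c=lambda r,z:np.c_[r*np.cos(th),r*np.sin(th),0*th+z]
A,B=np.r_[c(9,4),c(9,36)],np.r_[c(12,0),c(12,4)]
M={}
for n,(x0,y0,y1) in {"side":(230,219,250),"top":(300,165,205)}.items():
    a=cv2.imread(f"{n}4.png");hsv=cv2.cvtColor(a,cv2.COLOR_BGR2HSV)
    m=((hsv[...,0]<8)|(hsv[...,0]>172))&(hsv[...,1]>110)&(hsv[...,2]>50)
    M[n]=(cv2.resize(m[y0:y1,x0:x0+45].astype(np.uint8)*255,None,fx=8,fy=8,interpolation=cv2.INTER_LINEAR)>127,x0,y0,y1)
def cost(p):
    s=0;Rr=R.from_euler("xy",p[3:5]).as_matrix()
    for n,(m,x0,y0,y1) in M.items():
        im=np.zeros(m.shape,np.uint8)
        for G in(A,B):
            q=proj(n,(G@Rr.T+p[:3])@F.T+f["hole"]+f["bs" if n=="side" else "bt"])
            cv2.fillConvexPoly(im,cv2.convexHull(np.int32(((q-[x0,y0]+.5)*8))),1)
        s+=((im>0)!=m).sum()/64
    return s
for z0 in(0,4):
    r=minimize(cost,[0,0,z0,0,0],method="Nelder-Mead",options=dict(initial_simplex=np.array([[0,0,z0,0,0]]+[[0,0,z0,0,0]+np.eye(5)[i]*[2,2,2,.1,.1][i] for i in range(5)]),maxiter=600));print(r.x.round(2),r.fun)
to([652.8,-.3,165],f["psi"])
E
```

```text
[-1.04 -0.93  3.76  0.    0.03] 52.4375
[-0.9  -0.39  3.98  0.04  0.02] 52.1875
tcp [ 583.1 -139.9  202.5] tool [ 0.998 -0.294  0.25 ] ('spin', np.float64(0.0)) F [-0.3 -0.6 -0.7] w 0.4 23.7
```

>>> play_rows(travel=[[0.2, -0.06, 0], [0.4, -0.12, 0], [0.6, -0.18, 0], [0.8, -0.24, 0], [0.96, -0.29, 0], [0.998, -0.294, 0.1], [0.998, -0.294, 0.2], [0.998, -0.294, 0.25], [0.998, -0.294, 0.25], [0.998, -0.294, 0.25]], spin=[0, 0, 0, 0, 0, 0, 0, 0, 0, 0])

```text
clock: 24.53
tool_pos: [652.3, -1.8, 164.5]
eef_rot: [-2.881, -1.251, 0.003]
contact_force: [-0.2, -0.5, 0.2]
grip_width: 0.6
grasp_force: 0.0
```

>>> play_rows(travel=[[0, 0, 0.04], [0, 0, 0.08], [0, 0, 0.12], [0, 0, 0.13], [0, 0, 0.13]], spin=[0, 0, 0, 0, 0])

```text
clock: 24.95
tool_pos: [652.4, -1.8, 145.1]
eef_rot: [-2.881, -1.251, 0.002]
contact_force: [-0.6, -0.2, 0.4]
grip_width: 0.5
grasp_force: 0.0
```

>>> play_rows(travel=[[0, 0, 0.005], [0, 0, 0.01], [0, 0, 0.01]], spin=[0, 0, 0])

```text
clock: 25.2
tool_pos: [653.1, -1.7, 144.7]
eef_rot: [2.881, 1.252, 0.0]
contact_force: [1.0, 0.7, 1.1]
grip_width: 0.6
grasp_force: 0.0
```

>>> play_rows(travel=[[0, 0, 0.007], [0, 0, 0.013], [0, 0, 0.013]], spin=[0, 0, 0])

```text
clock: 25.45
tool_pos: [652.8, -1.7, 142.4]
eef_rot: [-2.881, -1.252, 0.0]
contact_force: [0.8, -0.2, -0.1]
grip_width: 0.7
grasp_force: 0.0
```

>>> play_rows(travel=[[0, 0, 0.007], [0, 0, 0.013], [0, 0, 0.013]], spin=[0, 0, 0])

```text
clock: 25.7
tool_pos: [652.8, -1.7, 140.3]
eef_rot: [-2.881, -1.252, 0.0]
contact_force: [-0.6, -0.4, 1.1]
grip_width: 0.7
grasp_force: 0.0
```

>>> play_rows(travel=[[0, 0, 0.005], [0, 0, 0.008], [0, 0, 0.008]], spin=[0, 0, 0])

```text
clock: 25.95
tool_pos: [652.9, -1.7, 139.3]
eef_rot: [-2.881, -1.252, 0.0]
contact_force: [-0.4, 0.4, 0.1]
grip_width: 0.3
grasp_force: 0.0
```

>>> play_rows(travel=[[0, 0, 0.005], [0, 0, 0.008], [0, 0, 0.008]], spin=[0, 0, 0])

```text
clock: 26.2
tool_pos: [653.1, -1.7, 138.4]
eef_rot: [2.881, 1.252, 0.001]
contact_force: [0.4, 0.0, 0.7]
grip_width: 0.5
grasp_force: 0.4
```

>>> play_rows(travel=[[0, 0, 0.005], [0, 0, 0.008], [0, 0, 0.008]], spin=[0, 0, 0])

```text
clock: 26.45
tool_pos: [653.5, -1.6, 137.8]
eef_rot: [2.881, 1.252, 0.002]
contact_force: [0.4, 1.2, 4.8]
grip_width: 0.6
grasp_force: 2.0
```

>>> play_rows(travel=[[-0.003, 0, 0.007], [-0.003, 0, 0.01], [-0.003, 0, 0.01]], spin=[0, 0, 0])

```text
clock: 26.7
tool_pos: [653.8, -1.7, 137.4]
eef_rot: [2.881, 1.252, 0.005]
contact_force: [-1.3, 2.6, 7.8]
grip_width: 0.7
grasp_force: 4.0
```

>>> play_rows(travel=[[-0.003, 0, 0.007], [-0.003, 0, 0.01], [-0.003, 0, 0.01]], spin=[0, 0, 0])

```text
clock: 26.95
tool_pos: [654.2, -1.8, 137.2]
eef_rot: [2.88, 1.251, 0.008]
contact_force: [-1.0, 4.1, 12.5]
grip_width: 0.5
grasp_force: 5.8
```

>>> play_rows(travel=[[-0.003, 0, 0.007], [-0.006, 0, 0.015], [-0.006, 0, 0.015]], spin=[0, 0, 0])

```text
clock: 27.2
tool_pos: [654.7, -2.0, 136.8]
eef_rot: [2.88, 1.251, 0.012]
contact_force: [-2.0, 3.9, 16.8]
grip_width: 0.3
grasp_force: 8.4
```

>>> play_rows(travel=[[-0.003, 0, 0.007], [-0.003, 0, 0.01], [-0.003, 0, 0.01]], spin=[0, 0, 0])

```text
clock: 27.45
tool_pos: [655.1, -2.1, 136.5]
eef_rot: [2.879, 1.251, 0.015]
contact_force: [-2.0, 6.5, 21.4]
grip_width: 0.2
grasp_force: 10.3
```

>>> play_rows(travel=[[0, 0, -0.1], [0, 0, -0.25], [0, 0, -0.45], [0, 0, -0.6], [0, 0, -0.6]], spin=[0, 0, 0, 0, 0])

```text
clock: 27.87
tool_pos: [653.9, -3.9, 226.0]
eef_rot: [2.876, 1.25, 0.012]
contact_force: [0.5, 0.5, 1.1]
grip_width: 0.4
grasp_force: 0.0
```

>>> play_rows(travel=[[-0.25, 0, 0], [-0.5, 0.1, 0], [-0.75, 0.2, 0], [-1, 0.3, 0], [-1, 0.3, 0], [-1, 0.3, 0], [-1, 0.3, 0]], spin=[0, 0, 0, 0, 0, 0, 0])

```text
clock: 28.45
tool_pos: [581.6, -143.2, 219.1]
eef_rot: [-2.88, -1.251, 0.002]
contact_force: [-0.3, -0.3, 0.3]
grip_width: 0.8
grasp_force: 0.0
```

```bash
python3 chk.py >/dev/null; cat > sil.py <<'E'
from h import *
from scipy.optimize import minimize
f=np.load("fit.npz");th=np.linspace(0,2*np.pi,40)
c=lambda r,z:np.c_[r*np.cos(th),r*np.sin(th),0*th+z]
A,B=np.r_[c(9,4),c(9,36)],np.r_[c(12,0),c(12,4)]
def run(k,F,org,win):
    M={}
    for n,(x0,y0,y1) in win.items():
        a=C[n]["color"] if k==0 else cv2.imread(f"{n}{k}.png");a=np.float32(a)
        m=(a[...,2]-np.maximum(a[...,1],a[...,0]))
        M[n]=(cv2.resize(m[y0:y1,x0:x0+45],None,fx=8,fy=8,interpolation=cv2.INTER_LINEAR)>55,x0,y0)
    def cost(p):
        s=0;Rr=R.from_euler("xy",p[3:5]).as_matrix()
        for n,(m,x0,y0) in M.items():
            im=np.zeros(m.shape,np.uint8)
            for G in(A,B):
                q=proj(n,(G@Rr.T+p[:3])@F.T+org+f["bs" if n=="side" else "bt"])
                cv2.fillConvexPoly(im,cv2.convexHull(np.int32(((q-[x0,y0]+.5)*8))),1)
            s+=((im>0)!=m).sum()/64
        return s
    for z0 in(0,3):
        s=np.array([[0,0,z0,0,0.]]*6);s[1:]+=np.diag([2,2,2,.1,.1])
        r=minimize(cost,s[0],method="Nelder-Mead",options=dict(initial_simplex=s,maxiter=800));print(k,r.x.round(2),round(r.fun,1))
run(0,np.eye(3),np.array([505,-169,48.]),{"side":(310,165,205),"top":(385,245,290)})
run(4,f["F"],f["hole"],{"side":(230,219,250),"top":(300,165,205)})
E
python3 sil.py; python3 -c "
from plant import *;s=get_state();print(s['clock'],s['tool_pos'],s['contact_force'])"
```

```text
0 [-1.16  3.21 -2.08  0.42  0.04] 839.8
0 [-1.72  4.02 -1.09  0.44  0.09] 838.8
4 [-0.76 -1.03  3.57 -0.01 -0.01] 43.2
4 [-0.57  0.1   3.69  0.04 -0.  ] 45.7
28.55 [ 582.08811137 -142.40865431  219.55647515] [0.54141146 0.06748101 0.17817098]
```

```bash
sed -i 's/m=(a\[...,2\]-np.maximum.*/m=55+a[...,2]-2.0*a[...,1]-30/' sil.py && python3 sil.py
```

```text
0 [ 1.16  2.04  2.9  -0.07 -0.03] 55.0
0 [ 1.16  2.16  2.83 -0.05 -0.03] 55.4
4 [-1.09 -0.2   3.43  0.03  0.  ] 78.7
4 [-1.04 -0.    4.16  0.05 -0.  ] 77.7
```

```bash
python3 -c "
from plant import *
print(finish_job())"
```

```text
the job is handed in; nothing more can be done
None
```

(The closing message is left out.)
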